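# Knock a moulded lens cap out of its mould and box it

### The arm

A 7-joint arm with a two-finger parallel gripper is mounted at the origin on a cart in front of the work surface, level with it; the furniture and walls round the work are solid. World frame = base frame: x ahead of the robot, y to its left, z up, the work surface at z = 0. Lengths are in mm, angles in rad, forces in N, time in s.
With the tool pointing down it reaches from about 400 to 900 mm from the base axis. Payload 5.5 kg.
Tool frame: the origin (TCP) lies at the very end of the fingers, on their centre line; the grasp point (between the pads) lies 19 mm behind it; y points along the fingers, x is the direction in which the jaws open and shut, and the axes are right-handed (so a half turn about y gives the same grasp; the last joint's range is limited). The gripper opens to 92 mm and grips with 3 to 60 N. Pads are 19 mm wide; open, the fingers measure 130 mm over their backs; the gripper's body (75 mm by 190 mm) begins 47 mm behind the grasp point.
Start: joints at [1.507, 0.501, -0.427, 1.55, 0.221, 1.138, -0.21], TCP at [208.692, -615.587, 226.729] pointing down, gripper open.
Joint ranges: [-2.88, 2.88], [-0.31, 2.03], [-1.54, 1.56], [0.2, 2.42], [-1.41, 4.55], [0.19, 2.02], [-2.57, 2.57]. Speed limits (rad/s): [2.57, 2.57, 3.14, 3.14, 3.14, 3.14, 3.14].

### API

Orientations are given as a 3x3 rotation matrix whose columns are the frame's x, y, z axes.
In Python, from cell import bot, optics gives the robot as it stands.
- The arm moves only by the tool drive_tool, never from a script. Its argument "rows" is a list that holds one entry, the list of rows, each a list of 7 numbers: the opening, from 0 (shut) to 1 (fully open), then the shift along the tool's x, y, z in cm, then the turn, a rotation vector about the tool's x, y, z in rad. In form: [[[claw, tx, ty, tz, rx, ry, rz], ...]]. A call has 1 to 5 rows; each row shifts and turns the commanded pose from where the row before left it, along the tool's axes as they then stand; what a row does not reach is not made up. A row lasts 1/10 s, in which the tool goes at most 50 mm and 8.59 degrees, less where a joint would pass 70% of its speed; a pose out of reach is approached as far as the arm can. A call with a gripper value outside its range is refused whole. The fingers move at their own pace and stop on an object; "squeeze" is the grip in N (left out, the last holds). Time passes only in rows, so rows that do not move let the fingers close. It gives the time, the measured TCP pose, the force and the opening at its end, in the units of the state.
- bot.read_state(): the state, without advancing time (a new reading comes with each control period).
- optics.grab_frame(name): name is "side" or "top" or "wrist"; returns a dict with "color" (400x640x3 uint8, blue, green, red), "K" (3x3 intrinsics, pixels), "D" ([k1, k2, p1, p2, k3] as OpenCV has them; the pictures are not rectified), "R" (3x3) and "t" (3): a world point X has camera coordinates R X + t. Camera axes: x right, y down, z forward; pixel columns grow to the right and rows downward; lengths in mm; the calibration is good to about 2 mm. A picture is of the moment at which its call begins. There is no depth.
- bot.sign_off(): hands the job in, once; it reports no verdict.
Trained networks look in a picture, given as the dict that the camera call returned (one of the last four; its "shot" number tells which), for a name from the list of things; names that differ only in an ending like _2 or _b are one class to them, and where a whole thing is asked for, a point or a joint stands for the part that bears it (a point fixed in the world has none). Each returns a list of dicts, best first, with "conf" (0 to 1); they miss things now and then, are a little off and sometimes report something else, mostly with a low value. They report only what shows in the picture. A call takes as long as a camera call.
- optics.recognise(picture, label): "extent" ([centre column, centre row, width, height] in pixels, round what is visible of it).
- optics.masks_of(picture, label): "pixels" (400x640 bool, what is visible of it) and "extent" ([centre column, centre row, width, height] in pixels, round what is visible of it).
- optics.tip_of(picture, label): "position" ([column, row] in pixels: a listed point, or the origin of a listed thing).
The state is a dict: "t": time; "joints": joint angles; "qd": joint speeds; "tau": joint torques, N m; "eef_pos": TCP position; "tool_rot": TCP orientation; "wrist_force": force on the tool from outside, world axes, zero at the start; "moment": the same for the moment, N m; "opening": finger opening in mm.
Only numpy, scipy, OpenCV 4.12 (cv2) and the standard library are available. Lean on these libraries where they do the work, as an engineer would, in place of code of your own. Each camera call takes 0.05 s, during which the arm holds its last target. There are 200 camera calls.

### The job

Press the red ejector lever of the little mould right down so that the black lens cap is lifted out of its cavity, then move the cap across the top of the mould into the grey tray beside it, lying flat. Finally slide the blue cover fully shut over the tray. Do not disturb the adapter ring or the tape roll lying nearby.

Things in the scene. Friction and masses are not known exactly. Their poses are not given: they have to be found in the camera images.
- mould: fixed hand mould: base plate 86 x 196 x 8 mm, aluminium block with a round cavity, grey tray beside it. Origin on the worktop below the cavity's centre; lever at -x, tray and sliding cover at +y, z up. Block x -35..35, y -36..30 mm, flat top (deck) at z 40 mm, level to the tray's edge at y 30; two fences on it, 4 mm high, 43 mm clear apart, run along y at x -24 and 24 mm
- cavity (a point): centre of the cavity's mouth at deck height; cavity 36.5 mm across, 12 mm deep, no room for fingers round the cap. The brass ejector disc (24 mm across) in its floor is driven by the lever: it comes to 1.2 mm above the deck when the lever is fully down, and stays up when the lever is let go
- tray (a point): centre of the tray's floor, 59 mm from the cavity's centre along the mould's y, 14 mm lower than the deck. Inside 45 mm (x) by 58 mm (y), y 30..88 mm in the mould frame; side walls 42 mm above the worktop, no wall towards the deck. Cover guides with lips (51 mm clear apart, top 49.5 mm above the worktop) run along its sides from y 45 to 152 mm
- lens_cap_center (a point): centre of the loose black plastic lens cap, a plain disc 34 mm across and 10 mm high, its z axis along the disc's axis; it starts lying in the cavity, its top 2 mm below the deck. 20 to 45 g
- lever (a joint): angle of the ejector lever in rad, 0 at the start (up), 0.32 fully down. Its pivot lies 30 mm in front (-x) of the cavity's centre, 22 mm above the worktop. It moves with about 4 N at the pad and stays where it is left; the ejector rises 42.5 mm per rad
- pad_top (a point): centre of the top face of the lever's red pad (28 mm along x, 36 mm along y), 85 mm from the cavity's centre towards the mould's -x, 28 mm above the worktop at the start; press it down about 17 mm, to the stop
- cover (a joint): slide of the blue cover in m, 0 fully shut over the tray, up to 0.060 fully open; it moves along the mould's y (shutting is towards -y, the cavity), needs about 1 to 2 N and stays where it is left. Starts open
- tab_top (a point): centre of the top edge of the cover's upright tab, 63 mm above the worktop. Tab 30 mm wide (x), 8 mm thick (y), in the middle of the blue cover plate (58 x 60 x 4 mm, top 46 mm above the worktop). Its y in the mould frame is 61 mm + the cover's slide
- adapter_ring_center (a point): centre of a loose black adapter ring, 30 mm across, 9 mm high; leave it alone
- tape_roll_center (a point): centre of a loose roll of dark tape, 58 mm across, 19 mm high; leave it alone
- stage_wheel_top (a point): top of the fixed black rotation stage (an upright wheel, the highest obstacle near the work), 215 mm above the worktop; pass above it. It fills about 80 mm round this point in plan and 100 mm on towards the robot's right and front. A thin fixed rod, 98 mm above the worktop, runs from it 400 mm level away from the robot and to the left (direction 0.6, 0.8 in x, y), behind the mould

How it is judged:
By the outcome, as a careful person would: the job done as asked, in the order asked, and still so for the second after the job is handed in, with the robot touching nothing.
It also fails if it takes over 45 s, if anything falls off the work surface, if the arm or the gripper's body presses on something with over 40 N, if the wrist force passes 120 N, or if a joint passes its speed limit or range.

## Working session

There is one attempt and no reset: what is moved stays moved. The work goes in short steps, Python scripts to look and compute and a tool call to move; the robot and the scene stay as the last step left them, time stands still between calls to the robot, and variables do not carry over. Pictures are saved under pics/ and viewed, about 8 in all and at most 12, crops included, and the job is handed in when it is done.

Besides the shell and the picture viewer there is one more tool, called after "Call:" in YAML: its name, and indented under it one key for each argument. drive_tool: Moves the arm, as the interface text tells. Its arguments: {"type":"object","properties":{"rows":{"type":"array","items":{"type":"array","items":{"type":"array","items":{"type":"number"}}}},"squeeze":{"type":"number"}},"required":["rows"]}

```bash
ls; mkdir -p pics; cat > h.py <<'E'
import numpy as np,cv2
from cell import bot,optics
def ray(p,uv):
    q=cv2.undistortPoints(np.array([[uv]],float),np.array(p["K"],float),np.array(p["D"],float))[0,0]
    R=np.array(p["R"]);t=np.array(p["t"]); return -R.T@t, R.T@np.array([q[0],q[1],1.])
def at_z(p,uv,z):
    c,d=ray(p,uv); return c+d*(z-c[2])/d[2]
def proj(p,X):
    R=np.array(p["R"],float)
    return cv2.projectPoints(np.array(X,float).reshape(-1,1,3),cv2.Rodrigues(R)[0],np.array(p["t"],float),np.array(p["K"],float),np.array(p["D"],float))[0].reshape(-1,2)
E
python3 - <<'E'
from h import *
Z=dict(cavity=40,tray=26,lens_cap_center=33,pad_top=28,tab_top=63,adapter_ring_center=4.5,tape_roll_center=9.5,stage_wheel_top=215,mould=0)
for n in("top","side"):
    p=optics.grab_frame(n);cv2.imwrite(f"pics/{n}0.png",p["color"])
    for k,z in Z.items():
        r=optics.tip_of(p,k)
        for o in r[:2]: print(n,k,np.round(o["position"]),round(o["conf"],2),at_z(p,o["position"],z).round(1))
s=bot.read_state();print(s["t"],np.round(s["tool_rot"],3),s["opening"],s["eef_pos"])
E
```

```text
pics
top cavity [278. 195.] 0.92 [568.2 158.3  40. ]
top tray [258. 203.] 0.94 [550.1 213.1  26. ]
top lens_cap_center [280. 198.] 0.72 [561.3 153.9  33. ]
top lens_cap_center [282. 200.] 0.63 [557.7 148.3  33. ]
top pad_top [283. 229.] 0.68 [480.1 145.8  28. ]
top tab_top [240. 202.] 0.86 [548.2 254.9  63. ]
top adapter_ring_center [417. 230.] 0.62 [ 472.5 -210.6    4.5]
top tape_roll_center [197. 246.] 0.66 [439.5 376.7   9.5]
top stage_wheel_top [456. 179.] 0.76 [ 559.3 -250.4  215. ]
top mould [283. 196.] 0.72 [575.2 148.4   0. ]
side cavity [348. 236.] 0.86 [559.7 160.4  40. ]
side tray [344. 234.] 0.65 [545.8 202.7  26. ]
side lens_cap_center [350. 239.] 0.39 [565.3 157.7  33. ]
side tab_top [344. 217.] 0.66 [545.5 244.8  63. ]
side tape_roll_center [313. 217.] 0.51 [443.8 353.6   9.5]
side mould [352. 250.] 0.8 [569.8 148.2   0. ]
1.0 [[ 0.321  0.     0.947]
 [-0.947 -0.     0.321]
 [ 0.    -1.    -0.   ]] 91.76376557298646 [ 208.66161388 -615.60348057  226.73430524]
```

```bash
python3 - <<'E'
import cv2,numpy as np
a=cv2.imread("pics/top0.png");b=cv2.imread("pics/side0.png")
c=np.vstack([cv2.resize(a[130:290,150:470],(800,400)),cv2.resize(b,(320,200)).copy() if 0 else cv2.resize(b[180:260,270:430],(800,400))[:200]])
cv2.imwrite("pics/c0.png",c)
E
```

```text
(no output)
```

View pics/c0.png

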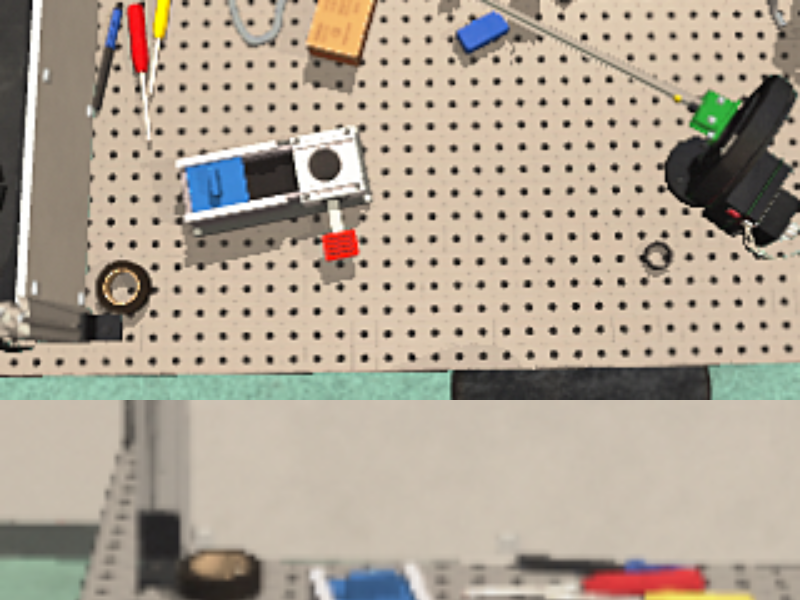

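View pics/side0.png

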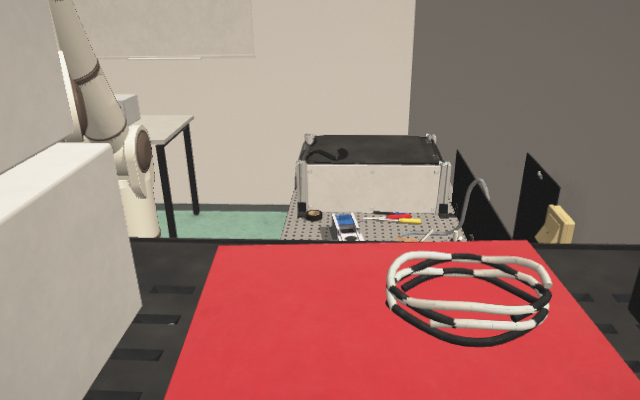

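Side view is far and coarse; the top view shows the mould with cavity at about (280,196), tab at (238,203), pad at (286,228), yaw about 10°. I'll approach above the stage, then look with the wrist camera.

Call:
drive_tool:
  rows:
    - [[1,-1.6,-2.2,3.5,0,0,0],[1,-1.6,-2.2,3.5,0,0,0],[1,-1.6,-2,3.6,0,0,0],[1,-1.7,-2,3.6,0,0,0],[1,-1.7,-2,3.6,0,0,0]]

```text
t: 1.5
eef_pos: [351.9, -479.6, 331.8]
tool_rot: [[0.321, 0.0, 0.947], [-0.947, -0.001, 0.321], [0.001, -1.0, 0.0]]
wrist_force: [1.0, -0.6, -0.0]
opening: 91.7
```

Call:
drive_tool:
  rows:
    - [[1,-3.3,0,2.6,0,0,0],[1,-3.3,0,2.6,0,0,0],[1,-3.3,0,2.6,0,0,0],[1,-3.3,0,2.6,0,0,0],[1,-3.3,0,2.6,0,0,0]]

```text
t: 2.0
eef_pos: [421.4, -281.1, 331.0]
tool_rot: [[0.321, 0.0, 0.947], [-0.947, -0.001, 0.321], [0.001, -1.0, 0.0]]
wrist_force: [2.3, -0.5, -0.8]
opening: 91.5
```

Call:
drive_tool:
  rows:
    - [[1,-3.6,0,1.9,0,0,0],[1,-3.6,0,1.9,0,0,0],[1,-3.6,0,1.9,0,0,0],[1,-3.6,0,1.9,0,0,0],[1,-3.6,0,1.9,0,0,0]]

```text
t: 2.5
eef_pos: [453.3, -80.1, 331.1]
tool_rot: [[0.321, 0.001, 0.947], [-0.947, -0.001, 0.321], [0.001, -1.0, 0.0]]
wrist_force: [0.3, -0.5, 0.1]
opening: 91.9
```

Call:
drive_tool:
  rows:
    - [[0,-3.6,0,1.9,0,0,0],[0,-3.6,0,1.9,0,0,0],[0,-3.6,0,1.9,0,0,0],[0,-3.6,0,1.9,0,0,0],[0,-3.6,0,1.9,0,0,0]]

```text
t: 3.0
eef_pos: [485.6, 120.6, 331.1]
tool_rot: [[0.321, 0.001, 0.947], [-0.947, -0.001, 0.321], [0.001, -1.0, 0.001]]
wrist_force: [0.4, -0.2, -0.4]
opening: 56.3
```

```bash
cat > look.py <<'E'
from h import *
import sys
Z=dict(cavity=40,tray=26,lens_cap_center=33,pad_top=28,tab_top=63,tape_roll_center=9.5)
p=optics.grab_frame("wrist");cv2.imwrite(f"pics/{sys.argv[1]}.png",p["color"])
for k,z in Z.items():
    for o in optics.tip_of(p,k)[:1]: print(k,np.round(o["position"]),round(o["conf"],2),at_z(p,o["position"],z).round(1))
s=bot.read_state();print(s["t"],np.round(s["eef_pos"],1),s["opening"],"cam",-np.array(p["R"]).T@p["t"])
E
python3 look.py w1
```

```text
cavity [320. 104.] 0.68 [573.1 146.6  40. ]
tray [279. 102.] 0.58 [555.5 210.6  26. ]
lens_cap_center [314. 109.] 0.54 [563.4 153.5  33. ]
pad_top [310. 159.] 0.79 [484.8 135.   28. ]
tab_top [239.  96.] 0.92 [544.6 263.6  63. ]
tape_roll_center [170. 135.] 0.71 [443.3 377.2   9.5]
3.35 [485.6 117.4 330.6] 28.63439998589781 cam [555.07823622 143.88856233 490.44627256]
```

View pics/w1.png

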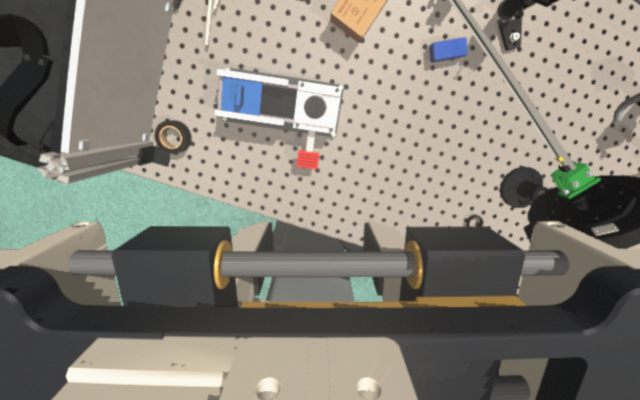

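Wrist view: cap at about (315,107), pad (308,160), cover around (240,97). I'll fit the mould's pose from the colour centroids.

```bash
cat > fit.py <<'E'
from h import *
from scipy.optimize import least_squares
def cen(p,kind,guess,rad):
    hsv=cv2.cvtColor(p["color"],cv2.COLOR_BGR2HSV);h,s,v=cv2.split(hsv)
    m={"red":((h<8)|(h>172))&(s>150)&(v>90),"blue":(h>100)&(h<125)&(s>130)&(v>60),"dark":v<70}[kind]
    g=np.zeros(m.shape,np.uint8);cv2.circle(g,tuple(int(round(x)) for x in guess),int(rad),1,-1)
    n,l,st,c=cv2.connectedComponentsWithStats((m&(g>0)).astype(np.uint8))
    i=1+np.argmax(st[1:,4]);return c[i],st[i,4]
def fit(p,x0=(565,155,.17),lev=0,slide=True,cap=True):
    pts=[];
    def W(q,L):
        c,s=np.cos(q[2]),np.sin(q[2]);L=np.array(L);return np.array([q[0]+c*L[0]-s*L[1],q[1]+s*L[0]+c*L[1],L[2]])
    f=np.linalg.norm(proj(p,W(x0,[0,0,40]))-proj(p,W(x0,[50,0,40])))/50
    pad=[-85,0,28-17*lev]
    uv,n=cen(p,"red",proj(p,W(x0,pad))[0],40*f);obs=[(pad,uv)];print("red",uv.round(1),n)
    if cap:
        uv,n=cen(p,"dark",proj(p,W(x0,[0,0,38]))[0],24*f);obs.append(([0,0,38],uv));print("dark",uv.round(1),n)
    uv,n=cen(p,"blue",proj(p,W(x0,[0,121,46]))[0],60*f);obs.append(([0,121,48],uv));print("blue",uv.round(1),n)
    r=least_squares(lambda q:np.concatenate([(proj(p,W(q,L))[0]-u)/f for L,u in obs]),x0)
    print("pose",r.x.round(3),"res mm",r.fun.round(1));return r.x,W
if __name__=="__main__":
    for n in("top","wrist"):
        q,W=fit(optics.grab_frame(n))
        print(n,"pad",W(q,[-85,0,28]).round(1),"tab",W(q,[0,121,63]).round(1))
    s=bot.read_state();print(s["eef_pos"],s["t"],s["opening"])
E
python3 fit.py
```

```text
Traceback (most recent call last):
  File "fit.py", line 23, in <module>
    q,W=fit(optics.grab_frame(n))
        ~~~^^^^^^^^^^^^^^^^^^^^^^
  File "fit.py", line 15, in fit
    uv,n=cen(p,"red",proj(p,W(x0,pad))[0],40*f);obs=[(pad,uv)];print("red",uv.round(1),n)
         ~~~^^^^^^^^^^^^^^^^^^^^^^^^^^^^^^^^^^^
  File "fit.py", line 8, in cen
    i=1+np.argmax(st[1:,4]);return c[i],st[i,4]
        ~~~~~~~~~^^^^^^^^^^
ValueError: attempt to get argmax of an empty sequence
```

Arm probably occludes the top view now; wrist only, plus the saved first top picture isn't needed.

```bash
sed -i 's/for n in("top","wrist")/for n in("wrist",)/' fit.py; python3 fit.py
```

```text
red [305.6 158.5] 306Traceback (most recent call last):
  File "fit.py", line 23, in <module>
    q,W=fit(optics.grab_frame(n))
        ~~~^^^^^^^^^^^^^^^^^^^^^^
  File "fit.py", line 17, in fit
    uv,n=cen(p,"dark",proj(p,W(x0,[0,0,38]))[0],24*f);obs.append(([0,0,38],uv));print("dark",uv.round(1),n)
         ~~~^^^^^^^^^^^^^^^^^^^^^^^^^^^^^^^^^^^^^^^^^
  File "fit.py", line 8, in cen
    i=1+np.argmax(st[1:,4]);return c[i],st[i,4]
        ~~~~~~~~~^^^^^^^^^^
    return _wrapfunc(a, 'argmax', axis=axis, out=out, **kwds)
    return bound(*args, **kwds)
ValueError: attempt to get argmax of an empty sequence
```

```bash
python3 - <<'E'
from h import *
import cv2
a=cv2.imread("pics/w1.png");print(a[96:120:4,300:332:3].max(2))
p=optics.grab_frame("wrist");print(p["color"][96:120:4,300:332:3].max(2));print(proj(p,[565,155,38]),bot.read_state()["eef_pos"])
E
```

```text
[[252 253 252 227 152 140 171 218 235 227 219]
 [252 252 169 112 103 103 103 111 212 252 253]
 [252 236 109 107 105 104 102 105 128 247 253]
 [252 229 104 102 103 101 103 105 112 240 253]
 [252 250 117 101 101 101 102 103 164 251 253]
 [253 252 247 133 100 100 103 180 250 253 252]]
[[251 251 211 127 111 120 164 240 243 235 234]
 [251 187 108 101 100 101 102 130 245 252 252]
 [248 115 105 100 102  98 101 103 212 252 252]
 [249 113  99  99 101  98 101 100 200 252 252]
 [252 206  98  99  99  97 100 126 245 252 251]
 [252 251 227 124 101 107 172 246 252 252 251]]
[[311.39713668 106.8624105 ]] [485.62458372 117.70364418 330.73647223]
```

```bash
sed -i 's/"dark":v<70/"dark":v<150/' fit.py; python3 fit.py
```

```text
red [305.7 158.6] 305
dark [312.7 106.2] 370
blue [239.5  94.7] 998
pose [5.66555e+02 1.50062e+02 1.63000e-01] res mm [ 1.7  0.7  3.1  1.2 -4.5 -1.5]
wrist pad [482.7 136.3  28. ] tab [547.  269.5  63. ]
[485.61003521 117.91489427 330.74824043] 3.55 12.298941191608524
```

Call:
drive_tool:
  rows:
    - [[0,-0.4,4.6,0,0,0.031,0],[0,-0.4,4.6,0,0,0.031,0],[0,-0.4,4.6,0,0,0.031,0],[0,-0.4,4.6,0.1,0,0.032,0],[0,-0.4,4.6,0.1,0,0.032,0]]

```text
t: 4.05
eef_pos: [482.5, 138.1, 99.1]
tool_rot: [[0.166, 0.001, 0.986], [-0.986, -0.0, 0.166], [0.0, -1.0, 0.001]]
wrist_force: [1.1, -0.4, -0.6]
opening: 0.3
```

```bash
cat >> fit.py <<'E'
    cv2.imwrite("pics/w2.png",optics.grab_frame("wrist")["color"])
E
python3 fit.py
```

```text
red [318.7 201.8] 1159
dark [316.6  98.6] 1729
blue [163.8 101.2] 4913
pose [5.67143e+02 1.49844e+02 1.72000e-01] res mm [ 1.7  0.3  3.2  0.8 -4.7 -0.3]
wrist pad [483.4 135.3  28. ] tab [546.5 269.1  63. ]
[477.4382015  137.35213882  92.50519335] 4.1 0.7782009480396509
```

View pics/w2.png

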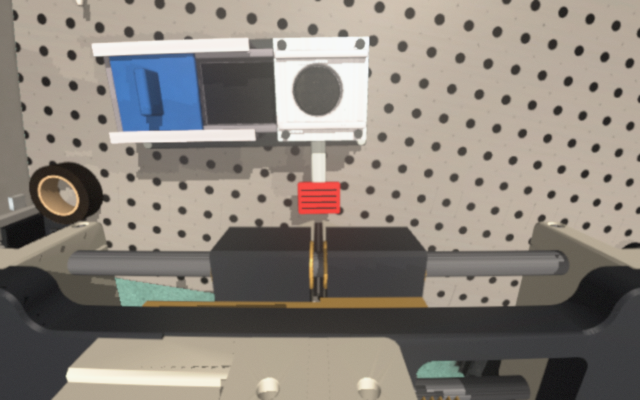

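The view shows the closed fingers pointing just below the pad (318,200), cap in the cavity at (317,90), and the cover open but perhaps not by the full 60 mm. I'll free the slide in the fit.

```bash
sed -i 's/x0=(565,155,.17)/x0=(567,153,.18,118)/; s/,slide=True,cap=True/,cap=True/; s/\[0,121,48\],uv/[0,None,48],uv/; s/c,s=np.cos(q\[2\]),np.sin(q\[2\]);/L=[q[3] if l is None else l for l in L];&/; s/^    cv2.imwrite.*//; s/W(q,\[0,121,63\])/W(q,[0,None,63])/' fit.py; python3 fit.py
```

```text
red [318.3 196.3] 1236
dark [317.1  89.8] 1880
blue [159.6  92. ] 5343
pose [5.67435e+02 1.53400e+02 1.82000e-01 1.12497e+02] res mm [ 0.  -0.2 -0.   0.2 -0.  -0. ]
wrist pad [483.8 138.1  28. ] tab [547.1 264.   63. ]
[479.79770939 138.15728429  98.66463089] 4.2 0.3892865171041226
```

Call:
drive_tool:
  rows:
    - [[0,0,3,0.3,0,0.015,0],[0,0,3,0.1,0,0,0],[0,0,0.5,0,0,0,0],[0,0,0.5,0,0,0,0],[0,0,0.5,0,0,0,0]]

```text
t: 4.7
eef_pos: [488.0, 139.9, 27.7]
tool_rot: [[0.154, 0.004, 0.988], [-0.988, 0.001, 0.154], [-0.0, -1.0, 0.004]]
wrist_force: [-1.6, -0.3, 6.9]
opening: 0.5
```

Call:
drive_tool:
  rows:
    - [[0,0,0.4,0,0,0,0],[0,0,0.4,0,0,0,0],[0,0,0.3,0,0,0,0],[0,0,0.3,0,0,0,0],[0,0,0,0,0,0,0]]

```text
t: 5.2
eef_pos: [488.5, 140.0, 14.0]
tool_rot: [[0.154, 0.005, 0.988], [-0.988, 0.0, 0.154], [0.0, -1.0, 0.005]]
wrist_force: [-1.8, -1.7, 9.8]
opening: 0.3
```

Call:
drive_tool:
  rows:
    - [[0,0,0.2,-0.1,0,0,0],[0,0,0.2,-0.1,0,0,0],[0,0,0.2,-0.1,0,0,0],[0,0,0.2,0,0,0,0],[0,0,0,0,0,0,0]]

```text
t: 5.7
eef_pos: [488.8, 140.2, 11.8]
tool_rot: [[0.155, 0.012, 0.988], [-0.988, -0.003, 0.155], [0.005, -1.0, 0.011]]
wrist_force: [-14.2, -7.2, 68.5]
opening: 0.3
```

At the stop (force 68 N). Lift and check.

Call:
drive_tool:
  rows:
    - [[0,0,-0.6,0,0,0,0],[0,0,-2,0,0,0,0],[0.6,0,-4,0,0,-0.027,0],[0.6,0,-3,0,0,0,0],[0.6,0,0,0,0,0,0]]

```text
t: 6.2
eef_pos: [486.9, 140.4, 104.7]
tool_rot: [[0.181, 0.009, 0.983], [-0.984, 0.001, 0.181], [0.0, -1.0, 0.009]]
wrist_force: [1.7, -0.5, -0.0]
opening: 20.2
```

```bash
cat > look2.py <<'E'
from fit import *
import sys
p=optics.grab_frame("wrist");cv2.imwrite(f"pics/{sys.argv[1]}.png",p["color"][:260])
for k,z in dict(lens_cap_center=46,cavity=40,pad_top=11,tab_top=63).items():
    for o in optics.tip_of(p,k)[:1]: print(k,np.round(o["position"]),round(o["conf"],2),at_z(p,o["position"],z).round(1))
try:
    uv,n=cen(p,"dark",proj(p,[567,153,51])[0],40);print("capdark",uv.round(1),n,at_z(p,uv,50).round(1))
except Exception as e: print(e)
s=bot.read_state();print(s["t"],np.round(s["eef_pos"],1),s["tool_rot"][0],s["opening"],s["wrist_force"])
E
python3 look2.py w3
```

```text
lens_cap_center [322. 109.] 0.86 [565.5 151.4  46. ]
pad_top [320. 200.] 0.87 [483.6 137.6  11. ]
tab_top [161. 106.] 0.85 [546.2 264.3  63. ]
capdark [320.1 106.7] 1739 [566.5 153.4  50. ]
6.45 [482.5 138.6  99.1] [ 0.18067384 -0.001214    0.98354232] 39.48962335056027 [ 0.1920359   0.10570286 -0.34909542]
```

View pics/w3.png

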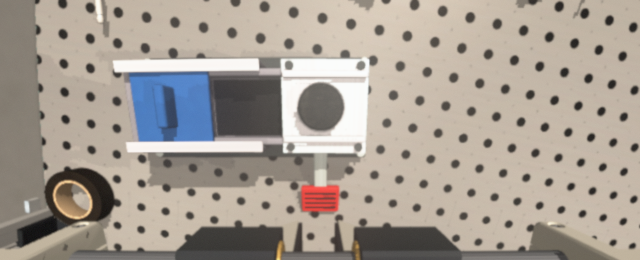

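Call:
drive_tool:
  rows:
    - [[0.6,0,0,4,0,0,0],[0.6,0.1,0,4,0,0,0],[0.6,0,1,0.4,0,0,0],[0.6,0,2,0,0,0,0],[0.6,0,0.5,0,0,0,0]]

```text
t: 6.95
eef_pos: [563.4, 152.7, 61.4]
tool_rot: [[0.181, -0.006, 0.983], [-0.983, -0.001, 0.181], [0.0, -1.0, -0.006]]
wrist_force: [-0.1, -0.2, 0.4]
opening: 54.7
```

Call:
drive_tool:
  rows:
    - [[0.6,0,0,0,0,0,0],[0.6,0,0,0,0,0,0]]

```text
t: 7.15
eef_pos: [565.5, 153.5, 64.7]
tool_rot: [[0.181, -0.001, 0.983], [-0.983, 0.0, 0.181], [-0.0, -1.0, -0.001]]
wrist_force: [0.0, 0.2, 0.6]
opening: 55.0
```

Call:
drive_tool:
  rows:
    - [[0.6,0,1,0.1,0,0,0],[0.6,0,0.6,0,0,0,0],[0.6,0,0.3,0,0,0,0],[0.6,0,0,0,0,0,0],[0.6,0,0,0,0,0,0]]

```text
t: 7.65
eef_pos: [567.0, 153.5, 45.8]
tool_rot: [[0.181, 0.0, 0.984], [-0.984, 0.0, 0.181], [-0.0, -1.0, 0.0]]
wrist_force: [0.0, 0.7, 0.1]
opening: 54.9
```

Call:
drive_tool:
  rows:
    - [[0,0,0,0,0,0,0],[0,0,0,0,0,0,0],[0,0,0,0,0,0,0],[0,0,0,0,0,0,0],[0,0,0,0,0,0,0]]
  squeeze: 10

```text
t: 8.15
eef_pos: [567.1, 153.5, 45.9]
tool_rot: [[0.181, 0.0, 0.984], [-0.984, 0.0, 0.181], [0.0, -1.0, 0.0]]
wrist_force: [-1.0, -0.3, 1.8]
opening: 33.5
```

Call:
drive_tool:
  rows:
    - [[0,0,-0.5,0,0,0,0],[0,0,-0.4,0,0,0,0],[0,-1.8,0,0,0,0,0],[0,-1.8,0,0,0,0,0],[0,-1.8,0,0,0,0,0]]

```text
t: 8.65
eef_pos: [557.3, 207.0, 55.2]
tool_rot: [[0.18, 0.001, 0.984], [-0.984, 0.0, 0.18], [-0.0, -1.0, 0.001]]
wrist_force: [0.1, -0.4, -0.5]
opening: 33.5
```

Call:
drive_tool:
  rows:
    - [[0,0,0,0,0,0,0],[0,0,0.4,0,0,0,0],[0,0,0.5,0,0,0,0],[0,0,0.4,0,0,0,0],[0,0,0,0,0,0,0]]

```text
t: 9.15
eef_pos: [556.8, 205.1, 40.7]
tool_rot: [[0.179, -0.002, 0.984], [-0.984, -0.001, 0.179], [0.001, -1.0, -0.002]]
wrist_force: [-0.4, 0.1, -0.2]
opening: 33.4
```

Call:
drive_tool:
  rows:
    - [[0.42,0,0,0,0,0,0],[0.42,0,0,0,0,0,0],[0.42,0,0,0,0,0,0],[0.42,0,0,0,0,0,0],[0.42,0,0,0,0,0,0]]

```text
t: 9.65
eef_pos: [557.3, 206.6, 41.9]
tool_rot: [[0.181, 0.0, 0.984], [-0.984, 0.0, 0.181], [0.0, -1.0, 0.0]]
wrist_force: [-0.6, -0.2, 0.5]
opening: 38.8
```

Call:
drive_tool:
  rows:
    - [[0.42,0,-2,0,0,0,0],[0.42,0,-4,0,0,0,0],[0.3,0,-1,-4.5,0,0,0],[0.3,0,0,-4.5,0,0,0],[0.3,0,0,0,0,0,0]]

```text
t: 10.15
eef_pos: [460.8, 188.3, 110.6]
tool_rot: [[0.185, -0.006, 0.983], [-0.983, -0.005, 0.185], [0.004, -1.0, -0.007]]
wrist_force: [-0.8, -0.9, -0.7]
opening: 28.2
```

```bash
python3 look2.py w4
```

```text
lens_cap_center [320.  87.] 0.93 [554.2 204.2  46. ]
cavity [389.  82.] 0.66 [568.6 151.6  40. ]
pad_top [371. 180.] 0.77 [483.9 139.8  11. ]
tab_top [233.  78.] 0.87 [547.4 265.1  63. ]
capdark [401.4  72.8] 116 [574.9 146.5  50. ]
10.4 [470.2 190.7 112.1] [0.17993533 0.00146606 0.98367735] 27.798693327608106 [ 1.24083455 -0.09512219 -0.86059391]
```

View pics/w4.png

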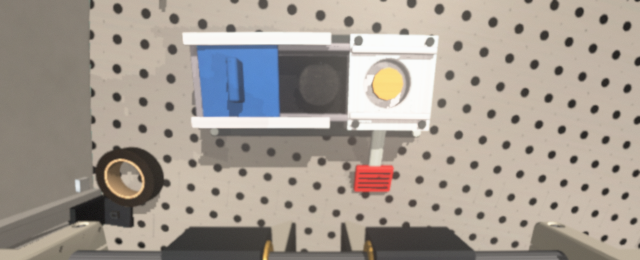

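Cap lies in the tray at about (320,85), the ejector is up in the empty cavity, the lever is down. I'll check flatness and the clearance to the box at the left.

```bash
python3 - <<'E'
from h import *
p=optics.grab_frame("wrist")
for r in (20,60,120): print("box foot",at_z(p,(92,r),0).round(0))
m=optics.masks_of(p,"lens_cap_center")[0];e=m["extent"];print(e,m["conf"],at_z(p,e[:2],34).round(1))
u,v=int(e[0]),int(e[1]);c=p["color"][v-50:v+50,u-70:u+70].astype(float)
cv2.imwrite("pics/c5.png",cv2.resize(np.clip(c*2.2,0,255).astype(np.uint8),(700,500),interpolation=cv2.INTER_CUBIC))
print(cv2.fitEllipse(max(cv2.findContours(m["pixels"].astype(np.uint8),0,1)[0],key=len)))
E
```

```text
box foot [590. 420.   0.]
box foot [556. 420.   0.]
box foot [501. 421.   0.]
[319.9, 98.8, 38.2, 43.5] 0.71 [556.2 204.9  34. ]
((318.53594970703125, 98.29276275634766), (39.67717361450195, 43.62099838256836), 0.7618094682693481)
```

View pics/c5.png

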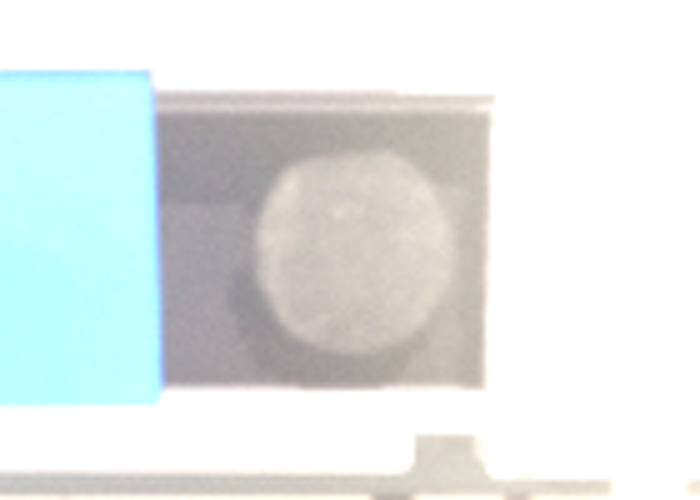

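The cap is round and flat on the tray floor. Now the tab.

Call:
drive_tool:
  rows:
    - [[0.4,-1.9,0,2.9,0,0,0],[0.4,-2,0,3,0,0,0],[0.4,-1.9,0,3,0,0,0],[0.4,0,0,0,0,0,0],[0.4,0,2,0,0,0,0]]

```text
t: 11.0
eef_pos: [548.1, 266.0, 93.3]
tool_rot: [[0.181, 0.004, 0.983], [-0.983, 0.003, 0.181], [-0.003, -1.0, 0.004]]
wrist_force: [1.5, 0.2, 0.2]
opening: 36.4
```

Call:
drive_tool:
  rows:
    - [[0.4,0,1,0,0,0,0],[0.4,0,0,0,0,0,0],[0.4,0,0,0,0,0,0]]

```text
t: 11.3
eef_pos: [545.5, 263.1, 81.6]
tool_rot: [[0.181, -0.001, 0.984], [-0.984, -0.0, 0.181], [0.0, -1.0, -0.001]]
wrist_force: [-0.2, 0.4, 0.3]
opening: 36.9
```

Call:
drive_tool:
  rows:
    - [[0.4,0,1.5,0.1,0,0,0],[0.4,0,1,0,0,0,0],[0.4,0,0.4,0,0,0,0],[0.4,0,0,0,0,0,0],[0,0,0,0,0,0,0]]

```text
t: 11.8
eef_pos: [546.7, 263.8, 52.7]
tool_rot: [[0.181, -0.0, 0.983], [-0.983, 0.0, 0.181], [-0.0, -1.0, -0.0]]
wrist_force: [-0.3, -0.0, 0.1]
opening: 32.3
```

Call:
drive_tool:
  rows:
    - [[0,0,0,0,0,0,0],[0,0,0,0,0,0,0],[0,0,0,0,0,0,0],[0,0,0,0,0,0,0]]
  squeeze: 12

```text
t: 12.2
eef_pos: [546.9, 263.9, 53.1]
tool_rot: [[0.181, 0.001, 0.984], [-0.984, 0.0, 0.181], [-0.0, -1.0, 0.001]]
wrist_force: [-0.1, -0.4, 1.4]
opening: 7.7
```

Call:
drive_tool:
  rows:
    - [[0,0.8,0,0,0,0,0],[0,1.2,0,0,0,0,0],[0,1.2,0,0,0,0,0],[0,1,0,0,0,0,0],[0,0.4,0,0,0,0,0]]

```text
t: 12.7
eef_pos: [555.7, 215.9, 53.1]
tool_rot: [[0.178, 0.0, 0.984], [-0.984, -0.001, 0.178], [0.001, -1.0, -0.0]]
wrist_force: [-1.2, 1.5, 2.2]
opening: 7.8
```

Call:
drive_tool:
  rows:
    - [[0,0.3,0,0,0,0,0],[0,0.2,0,0,0,0,0],[0,0.2,0,0,0,0,0],[0,0,0,0,0,0,0],[0,0,0,0,0,0,0]]

```text
t: 13.2
eef_pos: [556.2, 213.2, 53.1]
tool_rot: [[0.182, 0.001, 0.983], [-0.983, 0.002, 0.182], [-0.002, -1.0, 0.001]]
wrist_force: [-1.5, 4.9, 4.0]
opening: 7.7
```

Call:
drive_tool:
  rows:
    - [[0,0.2,0,0,0,0,0],[0,0.2,0,0,0,0,0],[0,0.1,0,0,0,0,0],[0,0,0,0,0,0,0]]

```text
t: 13.6
eef_pos: [556.1, 213.1, 53.1]
tool_rot: [[0.185, 0.001, 0.983], [-0.983, 0.009, 0.185], [-0.008, -1.0, 0.002]]
wrist_force: [-0.9, 13.7, -0.4]
opening: 7.9
```

Hard stop reached. Release, rise, back off and look.

Call:
drive_tool:
  rows:
    - [[0.25,0,0,0,0,0,0],[0.25,-0.4,0,0,0,0,0],[0.25,0,0,0,0,0,0],[0.25,0,-1,0,0,0,0],[0.25,0,-3,0,0,0,0]]

```text
t: 14.1
eef_pos: [554.4, 207.9, 90.6]
tool_rot: [[0.18, -0.006, 0.984], [-0.984, -0.003, 0.18], [0.002, -1.0, -0.006]]
wrist_force: [0.6, -0.0, -0.7]
opening: 23.0
```

Call:
drive_tool:
  rows:
    - [[0.25,0,-4,-3,0,0,0],[0.25,0,0,-5,0,0,0],[0.25,0,0,-2,0,0,0],[0.25,0,0,0,0,0,0],[0.25,0,0,0,0,0,0]]

```text
t: 14.6
eef_pos: [458.9, 191.4, 133.4]
tool_rot: [[0.18, 0.002, 0.984], [-0.984, -0.001, 0.18], [0.001, -1.0, 0.002]]
wrist_force: [0.7, 0.6, 0.1]
opening: 22.7
```

```bash
python3 look2.py w6; sed -i 's/567,153,.18,118/567,153,.18,61/; s/\[0,121,46\]/[0,61,46]/' fit.py; python3 - <<'E'
from h import *
from fit import cen
p=optics.grab_frame("wrist");uv,n=cen(p,"blue",proj(p,[556,213,46])[0],80)
w=at_z(p,uv,47.5);c,s=np.cos(.182),np.sin(.182);d=w[:2]-[567.4,153.4]
print("cover centre in mould",-s*d[0]+c*d[1],n)
E
```

```text
cavity [387.  81.] 0.79 [570.8 151.4  40. ]
pad_top [374. 174.] 0.65 [484.  136.4  11. ]
tab_top [312.  80.] 0.61 [557.5 214.   63. ]
capdark [397.3  76.2] 94 [574.6 145.9  50. ]
14.85 [458.9 192.5 132.7] [ 1.80106759e-01 -1.01338878e-06  9.83647069e-01] 22.430532610095504 [-0.76786592 -0.06921882  0.3322372 ]
cover centre in mould 61.960259621090096 3366
```

View pics/w6.png

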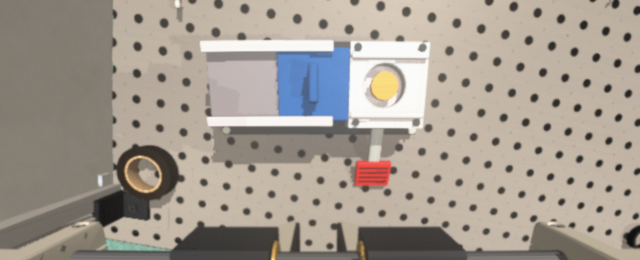

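The cover (278–350, row 85) sits against the block, the lever is down, and the robot is clear.

```bash
python3 -c "
from cell import bot
print(bot.sign_off())"
```

```text
the job is handed in; nothing more can be done
None
```

The job is done and handed in at about 15 s on the robot's clock; no verdict was reported.

- **Lever:** I pressed it down until the wrist force rose to 68 N at the stop. The next picture showed the cap raised out of the cavity.
- **Cap:** I gripped it across the deck, carried it over and released it into the tray from about 10 mm above the floor. An enhanced crop showed it round and flat on the tray floor before I shut the cover.
- **Cover:** It started about 51 mm open rather than the full 60 mm. I slid it by the tab until it stopped moving under about 14 N. The last picture measured its centre at 62 mm in the mould frame against 61 mm nominal, within the 2 mm calibration, with its edge against the block.
- **Loose things nearby:** The gripper stayed away from both the tape roll and the adapter ring. I saw the tape roll lying as before in the last picture, but did not measure either one again.

**Failed checks:** My first pose fit disagreed by about 5 mm because it assumed the cover was fully open. It agreed to 0.2 mm once I let the slide vary. The fit from the top camera failed too, probably because the arm hid the mould, so I worked from the wrist camera.

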